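# Reassemble the cleaned gas burners

## Robot

A 6-joint arm with a two-finger parallel gripper is mounted at the origin on the work surface. World frame = base frame: x ahead of the robot, y to its left, z up, the work surface at z = 0. Lengths are in m, angles in degrees, forces in N, time in s.
With the tool pointing down it reaches from about 0.3 to 0.75 m from the base axis. Payload 8.5 kg.
Tool frame: the origin (TCP) lies on the centre line of the jaws, within the pads' length; the fingertips stand tips_ahead ahead of it and the grasp point (between the pads) lies 3 mm ahead of it (tips_ahead is the distance from the TCP to the fingertips, in m); z points along the fingers, y is the line along which they close (so a half turn about z gives the same grasp; the last joint's range is limited). The gripper opens to 85 mm and grips with 20 to 120 N. Pads are 22 mm wide; open, the fingers measure 114 mm over their backs; the gripper's body (76 mm by 85 mm) begins 54 mm behind the grasp point. The pads swing forward as they close: fully open they stand 13 mm farther back than shut.
Start: joints at [60.888, 21.807, 74.336, -0, 83.858, -12.336], TCP at [0.159, 0.527, 0.253] pointing down, gripper open.
Joint ranges: [-178.18, 178.18], [-50.72, 133.34], [12.68, 142.11], [-81.47, 261.47], [9.98, 163.14], [-165.26, 165.26]. Speed limits (degrees/s): [136.94, 136.94, 180, 180, 180, 180].

## Interface

Orientations are given as a 3x3 rotation matrix whose columns are the frame's x, y, z axes.
In Python, from rig import observe, get_image, close_job, tips_ahead gives the robot as it stands.
- The arm moves only by the tool creep_tool, called after "Request:" as name(argument=value, ...), one argument or row to a line, values as JSON. Schema: {"type":"object","properties":{"steps":{"type":"array","items":{"type":"array","items":{"type":"number"},"minItems":5,"maxItems":5},"minItems":1,"maxItems":10},"squeeze":{"type":"number"},"only":{"type":"string"},"quiet":{"type":"boolean"},"lines":{"type":"string"}},"required":["steps"],"additionalProperties":false}. steps is a list of rows, 1 to 10 of them, each of 5 numbers: dx, dy, dz in m, then a turn about the tool's z in degrees, then the finger opening in m; each row shifts and turns the commanded pose from where the row before left it, along the tool's axes as they then stand; what a row does not reach is not made up. A row lasts 1/10 s, in which the tool goes at most 0.05 m and 8.59 degrees, less where a joint would pass 70% of its speed; a pose out of reach is approached as far as the arm can. The fingers move at their own pace and stop on an object; squeeze is the grip in N (left out, the last holds). Time passes only in rows, so rows that do not move let the fingers close. The tool returns the time, the measured TCP pose, the force, the opening and the grip force at its end. only (a regular expression) keeps the lines of the reply that match it, lines (a string "A,B") keeps lines A to B, and quiet returns only ok. Input that does not fit is refused with a message, and nothing moves.
- observe(): the state, without advancing time (a new reading comes with each control period).
- get_image(name): name is "side" or "top"; returns a dict with "pixels" (480x640x3 uint8, red, green, blue), "depth" (480x640 float32, m along the optical axis (not along the pixel's ray), 0 where there is no reading), "K" (3x3 intrinsics, pixels), "extrinsics" (4x4, takes a point from world to camera coordinates). Camera axes: x right, y down, z forward; pixel columns grow to the right and rows downward; lengths in m; the calibration is good to about 2 mm. A picture is of the moment at which its call begins.
- close_job(): hands the job in; it is judged then, once.
The state is a dict: "time_s": time; "q": joint angles; "qvel": joint speeds; "joint_efforts": joint torques, N m; "position": TCP position; "tool_rot": TCP orientation; "ft_force": force on the tool from outside, world axes, zero at the start; "wrist_torque": the same for the moment, N m; "grip_width": finger opening in m; "gripper_force": force on a finger pad.
Only numpy, scipy, OpenCV 4.12 (cv2) and the standard library are available. Lean on these libraries where they do the work, as an engineer would, in place of code of your own. Each camera call takes 0.05 s, during which the arm holds its last target. There are 200 camera calls.

## Task

The burner parts of the two-burner gas hob have been washed and lie about on the worktop. Put both burners back together: into each burner cup set the aluminium flame crown of its size, then on that crown the black cap of the same size, every part fully home, centred and level. Set the parts down gently, do not drop them, and leave the butter dish and the salt pot where they are.

Things in the scene. Friction and masses are not known exactly. Their poses are not given: they have to be found in the camera images.
- small_crown: Small flame crown, loose: light-grey aluminium, dark slots round its side, open recess in its top. Stands upright on the worktop (z = 0) at the start. Origin: centre of underside, z up; yaw is of no account. Below: spigot 26 mm across, 10 mm long, lower edge bevelled 2.5 mm. Above: head 42 mm across, 10 to 26 mm above the origin; recess in its top 29 mm across, 5 mm deep. Grip the head.
- large_crown: Large flame crown, loose: light-grey aluminium, dark slots round its side, open recess in its top. Stands upright on the worktop (z = 0) at the start. Origin: centre of underside, z up; yaw is of no account. Below: spigot 39 mm across, 10 mm long, lower edge bevelled 2.5 mm. Above: head 58 mm across, 10 to 26 mm above the origin; recess in its top 42 mm across, 5 mm deep. Grip the head.
- small_cap: Small burner cap, loose: black enamelled disc. Lies right way up on the worktop (z = 0) at the start. Origin: centre of underside, z up; yaw is of no account. Below: centring boss 24 mm across, 4 mm high, lower edge bevelled 2.5 mm. Above: disc 48 mm across, 4 to 13 mm above the origin; grip its rim. Home on its crown (boss in the recess), its origin is 22 mm above the crown's.
- large_cap: Large burner cap, loose: black enamelled disc. Lies right way up on the worktop (z = 0) at the start. Origin: centre of underside, z up; yaw is of no account. Below: centring boss 37 mm across, 4 mm high, lower edge bevelled 2.5 mm. Above: disc 64 mm across, 4 to 13 mm above the origin; grip its rim. Home on its crown (boss in the recess), its origin is 22 mm above the crown's.
- small_cup: Small burner cup, fixed on the hob: dark grey open cup 39 mm across, 16 mm high, hole 31 mm across and 13 mm deep, brass jet in it, thin bright flange 61 mm across round its foot. Origin: centre of underside, on the hob's top (8 mm above the worktop), z up. The small crown is home with its spigot in the hole and its head on the rim, its origin 6 mm above the cup's.
- large_cup: Large burner cup, fixed on the hob: dark grey open cup 54 mm across, 16 mm high, hole 44 mm across and 13 mm deep, brass jet in it, thin bright flange 76 mm across round its foot. Origin: centre of underside, on the hob's top (8 mm above the worktop), z up. The large crown is home with its spigot in the hole and its head on the rim, its origin 6 mm above the cup's.
- hob: Two-burner gas hob, fixed: stainless steel tray 450 x 290 mm (along its x, y), 8 mm thick, lying on the worktop. Origin: centre of its underside. Its two black control knobs, 36 mm in diameter, stand at x = -180 mm, y = +-65 mm and reach 32 mm above the origin. The cups stand on its midline at x = -85 and +115 mm; which is where differs.
- butter_dish: Bystander: blue ceramic butter dish with a wooden lid and knob, 90 x 130 mm along its x, y, 72 mm high. Origin: centre of its underside. Leave it alone.
- salt_pot: Bystander: squat white ceramic salt pot with a wooden lid and knob, 76 mm in diameter, 68 mm high. Origin: centre of its underside. Leave it alone.

How it is judged:
By the outcome, as a careful person would: the job done as asked, in the order asked, and still so for the second after the job is handed in, with the robot touching nothing.
It also fails if it takes over 106 s, if anything falls off the work surface, if the arm or the gripper's body presses on something with over 40 N, if the wrist force passes 120 N, or if a joint passes its speed limit or range.

## Working session

There is one attempt and no reset: what is moved stays moved. The work goes in short steps, Python scripts to look and compute and a tool call to move; the robot and the scene stay as the last step left them, time stands still between calls to the robot, and variables do not carry over. Pictures are saved under pics/ and viewed, at most 14 in all, crops included, and the job is handed in when it is done.

```bash
ls; mkdir -p pics; python3 - <<'E'
from rig import observe,get_image,tips_ahead
import cv2,numpy as np
s=observe();print(s['position'],s['tool_rot'],s['grip_width'],tips_ahead, s['time_s'])
for n in('top','side'):
    d=get_image(n);cv2.imwrite(f'pics/{n}0.png',d['pixels'][:,:,::-1]);print(n,d['K'],d['extrinsics'])
    np.savez(f'{n}0.npz',**d)
E
```

```text
pics
[0.15860392 0.52635776 0.25271526] [[-9.57446000e-01  2.88611573e-01 -7.19507828e-04]
 [ 2.88612284e-01  9.57445234e-01 -1.25458714e-03]
 [ 3.26800972e-04 -1.40885824e-03 -9.99998954e-01]] 0.0852924337626396 0.022 0.0
top [[569.59501276   0.         312.91512442]
 [  0.         569.59501276 240.12102323]
 [  0.           0.           1.        ]] [[-0.01937779 -0.99976922 -0.00927424  0.007737  ]
 [-0.98824348  0.02055976 -0.15149955  0.55356408]
 [ 0.15165526  0.00622948 -0.98841382  1.11438844]
 [ 0.          0.          0.          1.        ]]
side [[551.46051039   0.         322.38084263]
 [  0.         551.46051039 242.97987904]
 [  0.           0.           1.        ]] [[-9.77718199e-01 -2.09921276e-01  4.26680550e-04  5.63316667e-01]
 [-1.18605357e-01  5.50730679e-01 -8.26213343e-01  1.23073940e-01]
 [ 1.73204773e-01 -8.07854428e-01 -5.63357195e-01  1.20032041e+00]
 [ 0.00000000e+00  0.00000000e+00  0.00000000e+00  1.00000000e+00]]
```

View pics/top0.png

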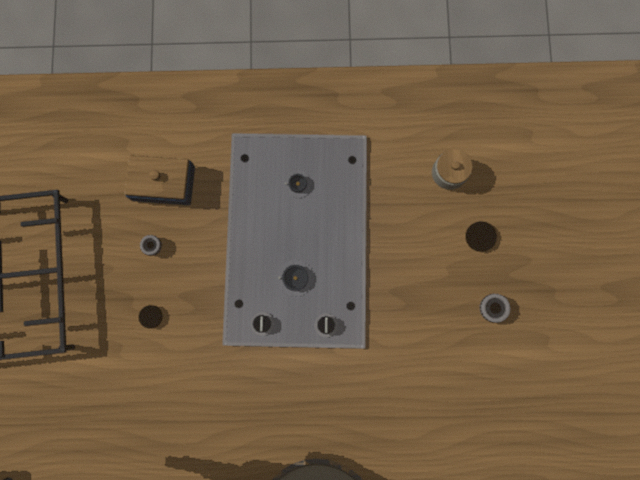

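View pics/side0.png

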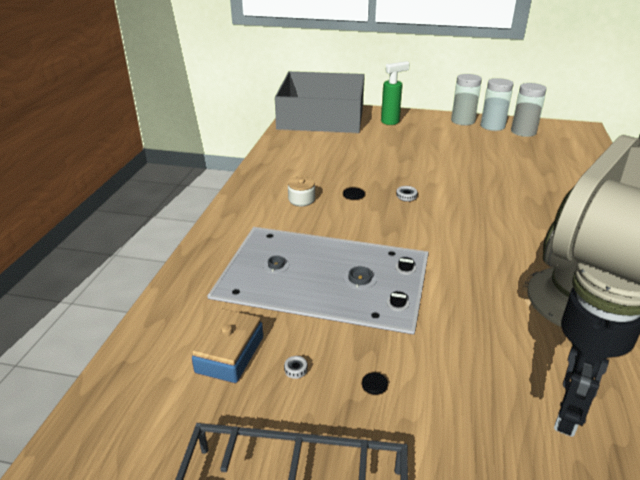

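The top view shows the small cup at (298,183), the large cup at (295,278), the small crown at (150,245) and the small cap at (151,316). The large cap is at (481,236), the large crown at (495,308), the butter dish at (158,182) and the salt pot at (453,170). The side view agrees.

```bash
cat > h.py <<'E'
import numpy as np,cv2
def load(n): return dict(np.load(n+'0.npz'))
def cast(d,uv,z):
    E=d['extrinsics'];R=E[:3,:3];c=-R.T@E[:3,3]
    uv=np.atleast_2d(uv).astype(float)
    r=np.c_[uv,np.ones(len(uv))]@np.linalg.inv(d['K']).T@R
    return c+r*((z-c[2])/r[:,2])[:,None]
def proj(d,P):
    p=d['K']@(d['extrinsics'][:3,:3]@P+d['extrinsics'][:3,3]);return p[:2]/p[2]
def world(d):
    v,u=np.mgrid[:480,:640];E=d['extrinsics'];R=E[:3,:3]
    r=np.stack([u,v,np.ones_like(u)],-1)@np.linalg.inv(d['K']).T*d['depth'][...,None]
    return (r-E[:3,3])@R
E
python3 - <<'E'
from h import *
g={'small_crown':(150,245,.026,21),'small_cap':(151,316,.013,24),'large_cap':(481,236,.013,32),'large_crown':(495,308,.026,29),'small_cup':(298,183,.024,19.5),'large_cup':(295,278,.024,27)}
t=load('top');s=load('side');rows=[]
for n,(u,v,z,r) in g.items():
    P0=cast(t,(u,v),z)[0];out=[n,P0[:2].round(4)]
    cr=[]
    for d in(t,s):
        p=proj(d,P0).round().astype(int)
        cr.append(cv2.resize(d['pixels'][p[1]-25:p[1]+25,p[0]-25:p[0]+25],(260,260),interpolation=cv2.INTER_CUBIC))
        W=world(d);m=(np.hypot(*(W[...,:2]-P0[:2]).transpose(2,0,1))<.05)&(abs(W[...,2]-z)<.004)&(d['depth']>0)
        Q=W[m]
        if len(Q)>5:
            c,rad=cv2.minEnclosingCircle(Q[:,:2].astype(np.float32)*1000);mm=(Q[:,:2].min(0)+Q[:,:2].max(0))/2
            out.append((np.round(c,1),round(rad,1),r,(mm*1000).round(1),len(Q),Q[:,2].mean().round(4)))
    rows.append(np.vstack(cr));print(*out)
im=np.hstack(rows);im=np.vstack([im[:,:780],im[:,780:]])
cv2.imwrite('pics/m.png',cv2.resize(im,(450,600))[:,:,::-1])
W=world(t)
for n,(u,v) in {'dish':(158,182),'salt':(453,170),'rack':(30,270)}.items():
    Q=W[v-40:v+40,max(u-45,0):u+45].reshape(-1,3);Q=Q[Q[:,2]>.03];print(n,Q.min(0),Q.max(0))
E
```

```text
small_crown [0.5529 0.3328] (array([553.7, 335. ]), 21.7, 21, array([552.3, 335. ]), 199, np.float64(0.0251)) (array([555.5, 335.9]), 22.1, 21, array([554.8, 336. ]), 240, np.float64(0.0246))
small_cap [0.4079 0.3311] (array([407.1, 334.8]), 24.3, 24, array([407.1, 334.7]), 393, np.float64(0.0125)) (array([408.6, 334.3]), 25.3, 24, array([408.2, 334.8]), 435, np.float64(0.0126))
large_cap [ 0.5595 -0.3528] (array([ 559.5, -351.8]), 32.4, 32, array([ 558.8, -351.8]), 679, np.float64(0.0131)) (array([ 561.9, -351.1]), 33.1, 32, array([ 560.7, -351.9]), 193, np.float64(0.0123))
large_crown [ 0.41   -0.3677] (array([ 409.9, -367.6]), 29.5, 29, array([ 410.2, -367.1]), 430, np.float64(0.0253)) (array([ 413.7, -366.6]), 30.9, 29, array([ 411.4, -366. ]), 108, np.float64(0.0246))
small_cup [0.6781 0.0256] (array([679.5,  28.2]), 19.3, 19.5, array([679.4,  28.7]), 99, np.float64(0.0235)) (array([679.3,  26.7]), 21.5, 19.5, array([681.1,  26.6]), 72, np.float64(0.0227))
large_cup [0.4789 0.0348] (array([480. ,  36.4]), 26.8, 27, array([480.2,  35.9]), 165, np.float64(0.0235)) (array([482.7,  35.6]), 28.7, 27, array([481.9,  37.1]), 130, np.float64(0.0227))
dish [ 0.37820316 -0.01058799  0.03000269] [0.73555695 0.38262392 1.1854134 ]
salt [ 0.37820316 -0.32966454  0.03034534] [ 0.73324793 -0.01058799  1.1854134 ]
rack [ 0.37820316 -0.01058799  0.04549982] [0.58429788 0.62928771 1.1854134 ]
```

View pics/m.png

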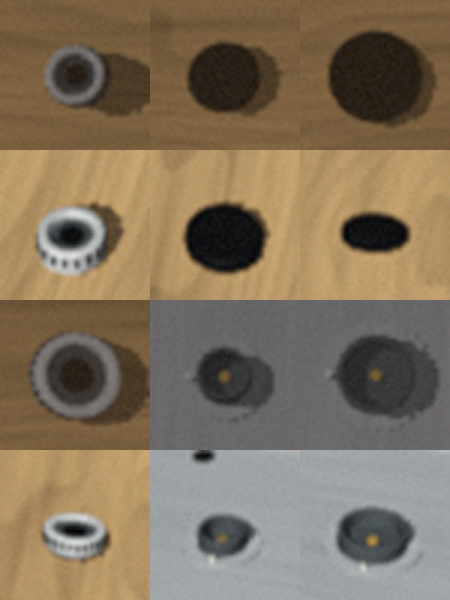

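Each crop shows its part as expected: crowns as light rings, caps as black discs, cups with a brass jet. Next I'll check where the open fingertips stand relative to the TCP, and the outlines of the neighbours.

```bash
python3 - <<'E'
from h import *
s=load('side');t=load('top');W=world(s)
m=(abs(W[...,0]-.159)<.1)&(abs(W[...,1]-.527)<.1)&(W[...,2]>.15)&(W[...,2]<.4)&(s['depth']>0)
Q=W[m];print(len(Q),np.percentile(Q[:,2],[0,.5,1,3,5,10]));print(Q[np.argsort(Q[:,2])[:12]].round(3))
for d in (t,s):
  W=world(d)
  for n,(x,y) in {'dish':(.68,.31),'salt':(.69,-.28)}.items():
    m=(np.hypot(W[...,0]-x,W[...,1]-y)<.1)&(W[...,2]>.035)&(W[...,2]<.09)&(d['depth']>0);Q=W[m];print(n,Q.min(0).round(3),Q.max(0).round(3))
R=np.array([[-.957446,.288612],[.288612,.957446]])
print(R.T@(np.array([.409-.1586,.3347-.5264])))
E
```

```text
5077 [0.24287989 0.24873219 0.25233464 0.25992823 0.26829419 0.29846995]
[[0.166 0.574 0.243]
 [0.179 0.57  0.243]
 [0.173 0.572 0.244]
 [0.171 0.573 0.244]
 [0.168 0.574 0.244]
 [0.18  0.57  0.244]
 [0.178 0.571 0.244]
 [0.164 0.574 0.244]
 [0.169 0.574 0.244]
 [0.174 0.573 0.245]
 [0.179 0.571 0.246]
 [0.181 0.57  0.246]]
dish [0.639 0.248 0.035] [0.736 0.383 0.075]
salt [ 0.66  -0.33   0.036] [ 0.733 -0.256  0.073]
dish [0.641 0.25  0.035] [0.74  0.386 0.074]
salt [ 0.662 -0.332  0.035] [ 0.737 -0.253  0.069]
[-0.2950714  -0.11127395]
```

Request:
creep_tool(
  steps=[
    [0, 0, 0, -8.4, 0.085],
    [0, 0, 0, -8.4, 0.085],
    [-0.04, -0.02, 0, 0, 0.085],
    [-0.045, -0.02, 0, 0, 0.085],
    [-0.045, -0.02, 0, 0, 0.085],
    [-0.045, -0.02, 0, 0, 0.085],
    [-0.045, -0.02, 0, 0, 0.085],
    [-0.045, -0.02, 0, 0, 0.085],
    [-0.045, -0.02, 0, 0, 0.085],
    [-0.045, -0.02, 0, 0, 0.085],
  ],
  squeeze=60,
)

```text
time_s: 1.1
position: [0.5154, 0.3655, 0.253]
tool_rot: [[-1.0, -0.0, -0.001], [-0.0, 1.0, -0.0], [0.001, -0.0, -1.0]]
ft_force: [0.0, 1.4, -0.3]
grip_width: 0.0851
gripper_force: 0.0
```

Request:
creep_tool(
  steps=[
    [-0.02, -0.015, 0.02, 0, 0.07],
    [-0.0186, -0.015, 0.04, 0, 0.07],
    [0, 0, 0.04, 0, 0.07],
    [0, 0, 0.04, 0, 0.07],
    [0, 0, 0.02, 0, 0.07],
    [0, 0, 0, 0, 0.07],
    [0, 0, 0, 0, 0.07],
  ],
  squeeze=60,
)

```text
time_s: 1.8
position: [0.5527, 0.3369, 0.0939]
tool_rot: [[-1.0, -0.001, 0.0], [-0.001, 1.0, 0.0], [-0.0, 0.0, -1.0]]
ft_force: [-1.3, 0.4, -0.8]
grip_width: 0.07
gripper_force: 0.0
```

Request:
creep_tool(
  steps=[
    [-0.0013, -0.0014, 0.02, 0, 0.07],
    [0, 0, 0.02, 0, 0.07],
    [0, 0, 0.015, 0, 0.07],
    [0, 0, 0.0085, 0, 0.07],
    [0, 0, 0, 0, 0.05],
    [0, 0, 0, 0, 0.035],
    [0, 0, 0, 0, 0.03],
    [0, 0, 0, 0, 0.03],
    [0, 0, 0, 0, 0.03],
  ],
  squeeze=40,
)

```text
time_s: 2.7
position: [0.5545, 0.3357, 0.0315]
tool_rot: [[-1.0, -0.0, 0.003], [-0.0, 1.0, 0.001], [-0.003, 0.001, -1.0]]
ft_force: [-0.2, -0.4, 6.4]
grip_width: 0.0403
gripper_force: 40.8
```

Request:
creep_tool(
  steps=[
    [0, 0, -0.01, 0, 0.03],
    [0, 0, -0.03, 0, 0.03],
    [0, 0, -0.03, 0, 0.03],
    [0, -0.03, -0.015, 0, 0.03],
    [0, -0.045, 0, 0, 0.03],
    [0, -0.045, 0, 0, 0.03],
    [-0.02, -0.045, 0, 0, 0.03],
    [-0.03, -0.045, 0, 0, 0.03],
    [-0.03, -0.04, 0, 0, 0.03],
    [-0.03, -0.03, 0, 0, 0.03],
  ],
  squeeze=40,
)

```text
time_s: 3.7
position: [0.6625, 0.056, 0.1158]
tool_rot: [[-1.0, 0.001, 0.0], [0.001, 1.0, -0.0], [-0.0, -0.0, -1.0]]
ft_force: [0.9, 0.3, -0.1]
grip_width: 0.0404
gripper_force: 40.6
```

Request:
creep_tool(
  steps=[
    [-0.015, -0.02, 0, 0, 0.03],
    [0, -0.008, 0, 0, 0.03],
    [0, 0, 0, 0, 0.03],
    [0, 0, 0, 0, 0.03],
  ],
)

```text
time_s: 4.1
position: [0.6758, 0.0318, 0.1152]
tool_rot: [[-1.0, -0.001, -0.0], [-0.001, 1.0, 0.0], [0.0, 0.0, -1.0]]
ft_force: [0.2, 0.2, -0.9]
grip_width: 0.04
gripper_force: 40.6
```

Request:
creep_tool(
  steps=[
    [-0.004, -0.0043, 0, 0, 0.03],
    [0, 0, 0.02, 0, 0.03],
    [0, 0, 0.013, 0, 0.03],
    [0, 0, 0, 0, 0.03],
  ],
  squeeze=40,
)

```text
time_s: 4.5
position: [0.6795, 0.0272, 0.0797]
tool_rot: [[-1.0, -0.001, -0.004], [-0.001, 1.0, 0.001], [0.004, 0.001, -1.0]]
ft_force: [-0.9, -0.9, -0.7]
grip_width: 0.0405
gripper_force: 40.6
```

```bash
cat > look.py <<'E'
import sys
from rig import get_image,observe
from h import *
# python3 look.py name x y z : crops of both views about a point, with projected circles "z:r" of given centre
n=sys.argv[1];x,y,z=map(float,sys.argv[2:5]);cr=[]
for v in('top','side'):
    d=get_image(v);np.savez('last_'+v,**d);k=8
    p=proj(d,np.array([x,y,z])).round().astype(int);a,b=p-32
    im=cv2.resize(np.ascontiguousarray(d['pixels'][b:b+64,a:a+64]),None,fx=6,fy=6,interpolation=cv2.INTER_CUBIC)
    for c in sys.argv[5:]:
        zz,r=map(float,c.split(':'))
        P=[(proj(d,np.array([x+r*np.cos(t),y+r*np.sin(t),zz]))-[a,b]+.5)*6 for t in np.linspace(0,6.3,60)]
        cv2.polylines(im,[np.int32(P)],False,(255,0,0),1)
    cr.append(im)
cv2.imwrite(f'pics/{n}.png',np.hstack(cr)[:,:,::-1])
E
python3 look.py a 0.6798 0.0275 0.04 0.024:0.0195
```

```text
(no output)
```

View pics/a.png

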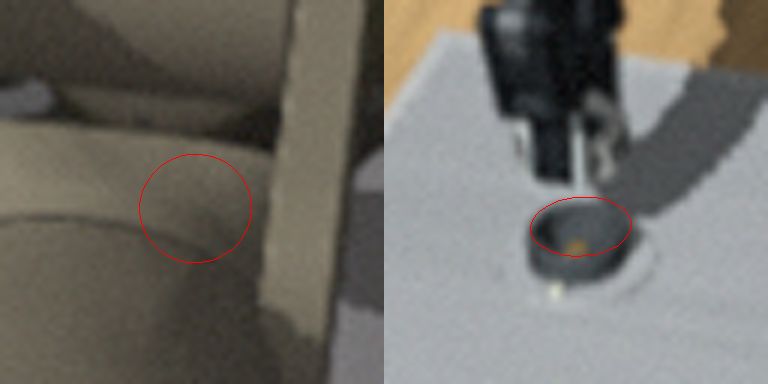

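The side view shows the crown in the jaws, light grey showing on both sides of the near finger at (520,145) and (605,140), above the cup at (580,230). The top view is blocked by the arm. I'll check the lateral offset with an overlay.

```bash
python3 - <<'E'
from h import *
d=dict(np.load('last_side.npz'));x,y=.6795,.0272
p=proj(d,np.array([x,y,.05])).round().astype(int);a,b=p-25
im=cv2.resize(np.ascontiguousarray(d['pixels'][b:b+50,a:a+50]),None,fx=12,fy=12,interpolation=cv2.INTER_CUBIC)
for zz,r,c in((.0745,.021,(255,0,0)),(.0585,.021,(255,0,0)),(.0485,.013,(255,0,0)),(.024,.0195,(0,255,0)),(.024,.0155,(0,255,0))):
    P=[(proj(d,np.array([x+r*np.cos(t),y+r*np.sin(t),zz]))-[a,b]+.5)*12 for t in np.linspace(0,6.3,60)]
    cv2.polylines(im,[np.int32(P)],False,c,1)
cv2.imwrite('pics/b.png',im[:,:,::-1])
E
```

```text
(no output)
```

View pics/b.png

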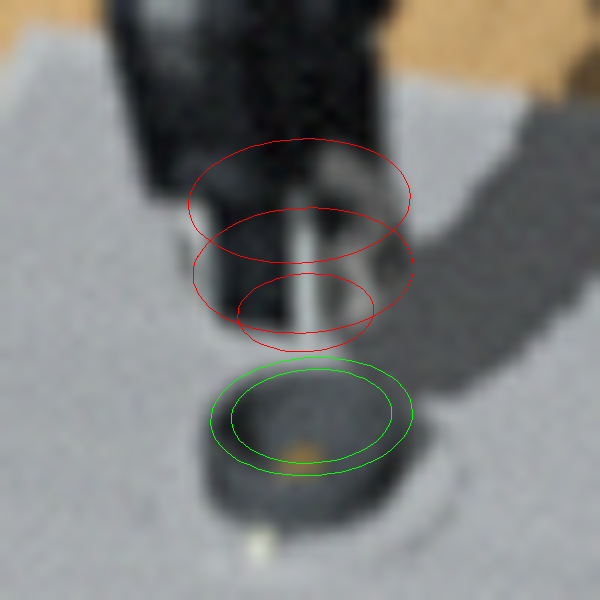

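The crown (180–410 px) matches the prediction (190–410) within about 1 mm, and the cup rim matches its green outline, so I'll insert.

Request:
creep_tool(
  steps=[
    [0, 0.0003, 0.01, 0, 0.03],
    [0, 0, 0.008, 0, 0.03],
    [0, 0, 0.004, 0, 0.03],
    [0, 0, 0.003, 0, 0.03],
    [0, 0, 0.002, 0, 0.03],
    [0, 0, 0.002, 0, 0.03],
    [0, 0, 0, 0, 0.03],
  ],
  squeeze=40,
)

```text
time_s: 5.3
position: [0.6806, 0.0268, 0.0527]
tool_rot: [[-1.0, -0.0, -0.0], [-0.0, 1.0, -0.0], [0.0, -0.0, -1.0]]
ft_force: [0.6, 0.3, -0.7]
grip_width: 0.0407
gripper_force: 40.6
```

Request:
creep_tool(
  steps=[
    [0.0005, 0.0005, 0.002, 0, 0.03],
    [0, 0, 0.002, 0, 0.03],
    [0, 0, 0.001, 0, 0.03],
    [0, 0, 0.001, 0, 0.03],
    [0, 0, 0.001, 0, 0.03],
    [0, 0, 0, 0, 0.03],
  ],
  squeeze=40,
)

```text
time_s: 5.9
position: [0.68, 0.0273, 0.0457]
tool_rot: [[-1.0, -0.0, -0.0], [-0.0, 1.0, 0.0], [0.0, 0.0, -1.0]]
ft_force: [0.1, -0.4, -0.6]
grip_width: 0.0404
gripper_force: 40.6
```

Request:
creep_tool(
  steps=[
    [0, 0, 0.0005, 0, 0.03],
    [0, 0, 0.0005, 0, 0.03],
    [0, 0, 0, 0, 0.03],
  ],
  squeeze=40,
)

```text
time_s: 6.2
position: [0.6801, 0.0273, 0.0455]
tool_rot: [[-1.0, -0.0, 0.001], [-0.0, 1.0, -0.0], [-0.001, -0.0, -1.0]]
ft_force: [-1.9, -0.4, 5.3]
grip_width: 0.04
gripper_force: 41.1
```

Request:
creep_tool(
  steps=[
    [0, 0, 0.0005, 0, 0.03],
    [0, 0, 0, 0, 0.03],
  ],
  squeeze=40,
)

```text
time_s: 6.4
position: [0.6801, 0.0273, 0.0455]
tool_rot: [[-1.0, -0.0, 0.001], [-0.0, 1.0, -0.0], [-0.001, -0.0, -1.0]]
ft_force: [-4.3, 0.6, 8.3]
grip_width: 0.0402
gripper_force: 41.4
```

Seated where predicted, so I'll release, rise and go for the small cap at (0.408, 0.3346).

Request:
creep_tool(
  steps=[
    [0, 0, -0.0005, 0, 0.045],
    [0, 0, 0, 0, 0.055],
    [0, 0, 0, 0, 0.065],
    [0, 0, 0, 0, 0.07],
    [0, 0, -0.02, 0, 0.07],
    [0, 0, -0.03, 0, 0.07],
    [0.02, 0.02, -0.03, 0, 0.07],
    [0.04, 0.03, 0, 0, 0.07],
    [0.04, 0.045, 0, 0, 0.07],
    [0.04, 0.045, 0, 0, 0.07],
  ],
  squeeze=40,
)

```text
time_s: 7.4
position: [0.5521, 0.1529, 0.125]
tool_rot: [[-1.0, 0.001, 0.0], [0.001, 1.0, 0.0], [-0.0, 0.0, -1.0]]
ft_force: [0.6, 1.4, -0.1]
grip_width: 0.0699
gripper_force: 0.0
```

Request:
creep_tool(
  steps=[
    [0.04, 0.045, 0, 0, 0.07],
    [0.04, 0.045, 0, 0, 0.07],
    [0.03, 0.04, 0, 0, 0.07],
    [0.02, 0.03, 0, 0, 0.07],
    [0, 0.01, 0, 0, 0.07],
    [0, 0, 0, 0, 0.07],
    [0, 0, 0, 0, 0.07],
  ],
)

```text
time_s: 8.1
position: [0.4379, 0.306, 0.1247]
tool_rot: [[-1.0, 0.0, 0.0], [0.0, 1.0, -0.0], [-0.0, -0.0, -1.0]]
ft_force: [0.2, -0.6, -0.0]
grip_width: 0.0701
gripper_force: 0.0
```

```bash
python3 look.py c 0.68 0.0275 0.03 0.04:0.021 0.024:0.0195
```

```text
(no output)
```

View pics/c.png

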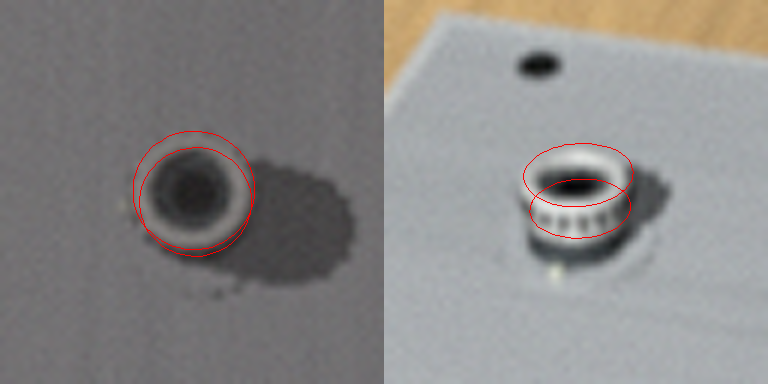

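The crown sits level in the small cup, its ring at (192,192) in the top half and its slots level at (577,215) in the side half. Next I'll measure its position and approach the cap.

```bash
cat > fit.py <<'E'
import sys
from h import *
# fit.py x y z r : centre of a round part's top from last depth images
x,y,z,r=map(float,sys.argv[1:])
for v in('top','side'):
    d=dict(np.load(f'last_{v}.npz'));W=world(d);m=(np.hypot(W[...,0]-x,W[...,1]-y)<r+.015)&(abs(W[...,2]-z)<.004)&(d['depth']>0);Q=W[m]
    if len(Q)>9:
        c,R=cv2.minEnclosingCircle(np.float32(Q[:,:2]*1000));print(v,np.round(c,1),round(R,1),len(Q),((Q[:,:2].min(0)+Q[:,:2].max(0))*500).round(1),Q[:,2].mean().round(4))
E
python3 fit.py .68 .0275 .04 .021
```

```text
top [679.4  28.5] 21.3 191 [679.7  28.3] 0.0391
side [679.4  28.8] 24.3 122 [680.9  28.8] 0.0386
```

Request:
creep_tool(
  steps=[
    [0.015, 0.015, 0.02, 0, 0.07],
    [0.0149, 0.0136, 0.03, 0, 0.07],
    [0, 0, 0.02, 0, 0.07],
    [0, 0, 0, 0, 0.07],
    [0, 0, 0, 0, 0.07],
  ],
  squeeze=40,
)

```text
time_s: 8.7
position: [0.4081, 0.3347, 0.0552]
tool_rot: [[-1.0, 0.001, 0.0], [0.001, 1.0, 0.0], [-0.0, 0.0, -1.0]]
ft_force: [-0.6, -0.2, -0.1]
grip_width: 0.0701
gripper_force: 0.0
```

Request:
creep_tool(
  steps=[
    [0, 0, 0.015, 0, 0.07],
    [0, 0, 0.012, 0, 0.07],
    [0, 0, 0.0057, 0, 0.07],
    [0, 0, 0, 0, 0.06],
    [0, 0, 0, 0, 0.05],
    [0, 0, 0, 0, 0.04],
    [0, 0, 0, 0, 0.035],
    [0, 0, 0, 0, 0.035],
  ],
  squeeze=40,
)

```text
time_s: 9.5
position: [0.4075, 0.3353, 0.0231]
tool_rot: [[-1.0, -0.001, 0.001], [-0.001, 1.0, 0.0], [-0.001, 0.0, -1.0]]
ft_force: [-1.1, -1.4, 6.5]
grip_width: 0.0457
gripper_force: 40.3
```

Request:
creep_tool(
  steps=[
    [0, 0, -0.01, 0, 0.035],
    [0, 0, -0.03, 0, 0.035],
    [0, -0.02, -0.035, 0, 0.035],
    [-0.02, -0.04, -0.03, 0, 0.035],
    [-0.035, -0.045, 0, 0, 0.035],
    [-0.035, -0.045, 0, 0, 0.035],
    [-0.035, -0.045, 0, 0, 0.035],
    [-0.035, -0.04, 0, 0, 0.035],
    [-0.035, -0.03, 0, 0, 0.035],
    [-0.03, -0.02, 0, 0, 0.035],
  ],
  squeeze=40,
)

```text
time_s: 10.5
position: [0.6174, 0.0697, 0.1259]
tool_rot: [[-1.0, 0.002, 0.001], [0.002, 1.0, -0.0], [-0.001, -0.0, -1.0]]
ft_force: [0.0, 0.4, -0.6]
grip_width: 0.0461
gripper_force: 41.4
```

Request:
creep_tool(
  steps=[
    [-0.025, -0.012, 0, 0, 0.035],
    [-0.015, -0.01, 0, 0, 0.035],
    [-0.007, 0, 0, 0, 0.035],
    [0, 0, 0, 0, 0.035],
    [0, 0, 0, 0, 0.035],
  ],
)

```text
time_s: 11.0
position: [0.6621, 0.0511, 0.1252]
tool_rot: [[-1.0, -0.001, -0.001], [-0.001, 1.0, 0.0], [0.001, 0.0, -1.0]]
ft_force: [0.2, 0.4, -1.3]
grip_width: 0.0457
gripper_force: 41.4
```

Request:
creep_tool(
  steps=[
    [-0.01, -0.012, 0, 0, 0.035],
    [-0.0077, -0.0113, 0, 0, 0.035],
    [0, 0, 0.02, 0, 0.035],
    [0, 0, 0.02, 0, 0.035],
    [0, 0, 0.01, 0, 0.035],
    [0, 0, 0, 0, 0.035],
    [0, 0, 0, 0, 0.035],
  ],
  squeeze=40,
)

```text
time_s: 11.7
position: [0.6809, 0.0269, 0.0758]
tool_rot: [[-1.0, -0.001, 0.001], [-0.001, 1.0, -0.0], [-0.001, -0.0, -1.0]]
ft_force: [0.8, -0.1, -0.7]
grip_width: 0.0456
gripper_force: 41.4
```

```bash
python3 -c "
from rig import observe
for i in range(1):print(observe()['position'])"
```

```text
[0.68088423 0.02694287 0.07582277]
```

Request:
creep_tool(
  steps=[
    [0.0008, 0.0007, 0.005, 0, 0.035],
    [0, 0, 0.005, 0, 0.035],
    [0, 0, 0.002, 0, 0.035],
    [0, 0, 0, 0, 0.035],
    [0, 0, 0, 0, 0.035],
  ],
  squeeze=40,
)

```text
time_s: 12.2
position: [0.6799, 0.0276, 0.0631]
tool_rot: [[-1.0, -0.0, 0.0], [-0.0, 1.0, -0.0], [-0.0, -0.0, -1.0]]
ft_force: [-0.4, -0.9, -0.8]
grip_width: 0.046
gripper_force: 41.4
```

Request:
creep_tool(
  steps=[
    [0, 0, 0.001, 0, 0.035],
    [0, 0, 0.001, 0, 0.035],
    [0, 0, 0, 0, 0.035],
  ],
)

```text
time_s: 12.5
position: [0.6797, 0.0276, 0.0609]
tool_rot: [[-1.0, -0.0, -0.0], [-0.0, 1.0, 0.0], [0.0, 0.0, -1.0]]
ft_force: [-0.6, -0.4, -0.8]
grip_width: 0.0456
gripper_force: 41.4
```

Request:
creep_tool(
  steps=[
    [0, 0, 0.001, 0, 0.035],
    [0, 0, 0.0005, 0, 0.035],
    [0, 0, 0, 0, 0.035],
  ],
  squeeze=40,
)

```text
time_s: 12.8
position: [0.6798, 0.0276, 0.0595]
tool_rot: [[-1.0, -0.0, -0.0], [-0.0, 1.0, -0.0], [0.0, -0.0, -1.0]]
ft_force: [-0.4, 0.5, -1.3]
grip_width: 0.0453
gripper_force: 41.4
```

Request:
creep_tool(
  steps=[
    [0, 0, 0.0005, 0, 0.035],
    [0, 0, 0, 0, 0.035],
  ],
)

```text
time_s: 13.0
position: [0.6799, 0.0276, 0.0593]
tool_rot: [[-1.0, -0.0, 0.0], [-0.0, 1.0, -0.0], [-0.0, -0.0, -1.0]]
ft_force: [-0.1, -0.2, 3.1]
grip_width: 0.0455
gripper_force: 41.6
```

Request:
creep_tool(
  steps=[
    [0, 0, 0, 0, 0.05],
    [0, 0, 0, 0, 0.06],
    [0, 0, 0, 0, 0.075],
    [0, 0, -0.02, 0, 0.08],
    [0, 0, -0.035, 0, 0.08],
    [0.02, -0.02, -0.03, 0, 0.08],
    [0.03, -0.03, 0, 0, 0.08],
    [0.03, -0.045, 0, 0, 0.08],
    [0.03, -0.045, 0, 0, 0.08],
    [0.03, -0.045, 0, 0, 0.08],
  ],
  squeeze=40,
)

```text
time_s: 14.0
position: [0.5454, -0.1485, 0.1442]
tool_rot: [[-1.0, -0.001, 0.001], [-0.001, 1.0, -0.0], [-0.001, -0.0, -1.0]]
ft_force: [0.2, -1.5, -0.4]
grip_width: 0.0798
gripper_force: 0.0
```

Request:
creep_tool(
  steps=[
    [0.03, -0.04, 0, 0, 0.08],
    [0.03, -0.04, 0, 0, 0.08],
    [0.03, -0.04, 0, 0, 0.08],
    [0.02, -0.035, 0, 0, 0.08],
    [0, -0.02, 0, 0, 0.08],
    [0, -0.01, 0, 0, 0.08],
    [0, 0, 0, 0, 0.08],
    [0, 0, 0, 0, 0.08],
  ],
)

```text
time_s: 14.8
position: [0.4371, -0.3313, 0.1438]
tool_rot: [[-1.0, -0.001, -0.0], [-0.001, 1.0, 0.001], [0.0, 0.001, -1.0]]
ft_force: [0.1, -0.2, -0.4]
grip_width: 0.0802
gripper_force: 0.0
```

```bash
python3 look.py d 0.68 0.0275 0.03 0.049:0.024 0.04:0.024; python3 fit.py .68 .0275 .049 .024; python3 fit.py .48 .0365 .024 .027
```

```text
top [678.4  28.9] 23.8 393 [678.5  28.9] 0.0488
side [679.2  29.4] 25.7 210 [680.   29.5] 0.0484
top [480.   36.5] 26.8 175 [480.2  35.9] 0.0234
side [482.9  36.5] 29.3 129 [481.8  35.7] 0.0228
```

View pics/d.png

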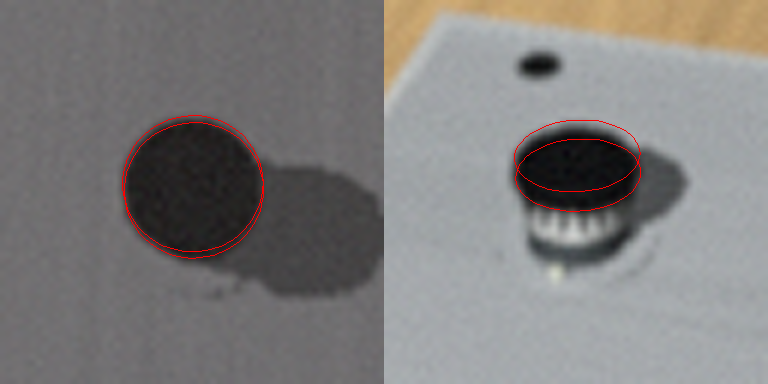

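The small cap lies level and centred on its crown, at (193,187) in the top half and (577,165) in the side half. Now the large crown.

Request:
creep_tool(
  steps=[
    [0.012, -0.018, 0, 0, 0.08],
    [0.0141, -0.0177, 0.03, 0, 0.08],
    [0, 0, 0.03, 0, 0.08],
    [0, 0, 0.02, 0, 0.08],
    [0, 0, 0, 0, 0.08],
    [0, 0, 0, 0, 0.08],
  ],
  squeeze=40,
)

```text
time_s: 15.5
position: [0.4112, -0.3676, 0.0646]
tool_rot: [[-1.0, -0.001, 0.0], [-0.001, 1.0, -0.0], [-0.0, -0.0, -1.0]]
ft_force: [-0.4, -1.0, 0.4]
grip_width: 0.0803
gripper_force: 0.0
```

Request:
creep_tool(
  steps=[
    [0, 0, 0.015, 0, 0.08],
    [0, 0, 0.015, 0, 0.08],
    [0, 0, 0.0071, 0, 0.08],
    [0, 0, 0, 0, 0.07],
    [0, 0, 0, 0, 0.06],
    [0, 0, 0, 0, 0.05],
    [0, 0, 0, 0, 0.045],
    [0, 0, 0, 0, 0.045],
  ],
  squeeze=40,
)

```text
time_s: 16.3
position: [0.4112, -0.3685, 0.0284]
tool_rot: [[-1.0, -0.001, 0.002], [-0.001, 1.0, -0.002], [-0.002, -0.002, -1.0]]
ft_force: [-0.7, 0.8, 4.5]
grip_width: 0.0563
gripper_force: 42.1
```

Request:
creep_tool(
  steps=[
    [0, 0, -0.01, 0, 0.045],
    [0, 0, -0.03, 0, 0.045],
    [0, 0.02, -0.03, 0, 0.045],
    [-0.01, 0.035, -0.02, 0, 0.045],
    [-0.01, 0.045, 0, 0, 0.045],
    [-0.01, 0.045, 0, 0, 0.045],
    [-0.01, 0.045, 0, 0, 0.045],
    [-0.01, 0.045, 0, 0, 0.045],
    [-0.01, 0.045, 0, 0, 0.045],
    [-0.01, 0.045, 0, 0, 0.045],
  ],
  squeeze=40,
)

```text
time_s: 17.3
position: [0.4807, -0.0412, 0.118]
tool_rot: [[-1.0, -0.0, 0.001], [-0.0, 1.0, -0.0], [-0.001, -0.0, -1.0]]
ft_force: [0.4, -1.3, -1.5]
grip_width: 0.0567
gripper_force: 43.2
```

Request:
creep_tool(
  steps=[
    [0, 0.035, 0, 0, 0.045],
    [0, 0.02, 0, 0, 0.045],
    [0, 0.01, 0, 0, 0.045],
    [0, 0, 0, 0, 0.045],
    [0, 0, 0, 0, 0.045],
  ],
)

```text
time_s: 17.8
position: [0.4807, 0.0212, 0.1172]
tool_rot: [[-1.0, -0.0, 0.001], [-0.0, 1.0, -0.0], [-0.001, -0.0, -1.0]]
ft_force: [0.2, -0.3, -1.0]
grip_width: 0.0563
gripper_force: 43.1
```

Request:
creep_tool(
  steps=[
    [0, 0.014, 0.01, 0, 0.045],
    [0, 0, 0.02, 0, 0.045],
    [0, 0, 0.02, 0, 0.045],
    [0, 0, 0.009, 0, 0.045],
    [0, 0, 0, 0, 0.045],
    [0, 0, 0, 0, 0.045],
  ],
  squeeze=40,
)

```text
time_s: 18.4
position: [0.4808, 0.0359, 0.0582]
tool_rot: [[-1.0, 0.0, 0.0], [0.0, 1.0, -0.0], [-0.0, -0.0, -1.0]]
ft_force: [0.6, -0.6, -0.9]
grip_width: 0.0564
gripper_force: 43.2
```

```bash
python3 look.py e 0.481 0.0355 0.03 0.024:0.027 0.056:0.029
```

```text
(no output)
```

View pics/e.png

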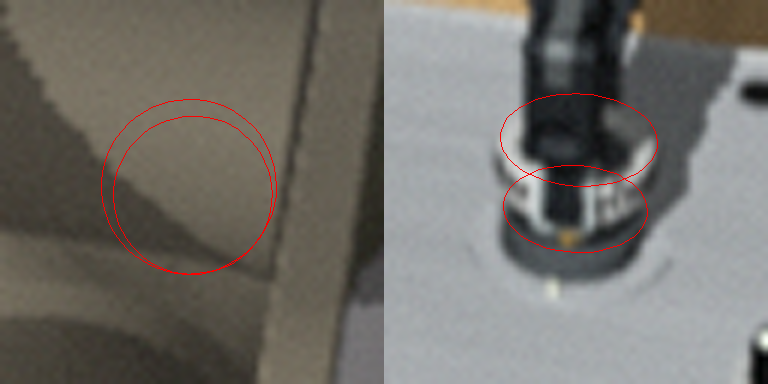

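The crown (497–658 px) and cup (500–645 px) in the side view line up as predicted, so I'll insert.

Request:
creep_tool(
  steps=[
    [0, 0, 0.004, 0, 0.045],
    [0, 0, 0.003, 0, 0.045],
    [0, 0, 0.002, 0, 0.045],
    [0, 0, 0.001, 0, 0.045],
    [0, 0, 0, 0, 0.045],
  ],
  squeeze=40,
)

```text
time_s: 19.0
position: [0.4804, 0.036, 0.0477]
tool_rot: [[-1.0, -0.0, -0.0], [-0.0, 1.0, 0.0], [0.0, 0.0, -1.0]]
ft_force: [0.2, -0.4, -0.9]
grip_width: 0.0567
gripper_force: 43.2
```

Request:
creep_tool(
  steps=[
    [0, 0, 0.002, 0, 0.045],
    [0, 0, 0.001, 0, 0.045],
    [0, 0, 0.001, 0, 0.045],
    [0, 0, 0, 0, 0.045],
  ],
)

```text
time_s: 19.4
position: [0.4804, 0.036, 0.0438]
tool_rot: [[-1.0, -0.0, -0.0], [-0.0, 1.0, 0.0], [0.0, 0.0, -1.0]]
ft_force: [0.2, 0.0, -1.0]
grip_width: 0.0564
gripper_force: 43.2
```

Request:
creep_tool(
  steps=[
    [0, 0, 0.0007, 0, 0.045],
    [0, 0, 0.0004, 0, 0.045],
    [0, 0, 0, 0, 0.045],
  ],
  squeeze=40,
)

```text
time_s: 19.7
position: [0.4805, 0.036, 0.0427]
tool_rot: [[-1.0, -0.0, -0.0], [-0.0, 1.0, 0.0], [0.0, 0.0, -1.0]]
ft_force: [0.3, 0.3, -0.6]
grip_width: 0.0562
gripper_force: 43.2
```

Request:
creep_tool(
  steps=[
    [0, 0, 0.0006, 0, 0.045],
    [0, 0, 0, 0, 0.045],
  ],
)

```text
time_s: 19.9
position: [0.4805, 0.036, 0.0424]
tool_rot: [[-1.0, -0.0, 0.0], [-0.0, 1.0, -0.0], [-0.0, -0.0, -1.0]]
ft_force: [-1.2, -0.3, 3.4]
grip_width: 0.0567
gripper_force: 43.5
```

Request:
creep_tool(
  steps=[
    [0, 0, 0, 0, 0.06],
    [0, 0, 0, 0, 0.07],
    [0, 0, 0, 0, 0.08],
    [0, 0, -0.01, 0, 0.08],
    [0, 0, -0.03, 0, 0.08],
    [0, 0, -0.035, 0, 0.08],
    [0, -0.03, -0.02, 0, 0.08],
    [-0.01, -0.045, 0, 0, 0.08],
    [-0.01, -0.045, 0, 0, 0.08],
    [-0.01, -0.045, 0, 0, 0.08],
  ],
  squeeze=40,
)

```text
time_s: 20.9
position: [0.5107, -0.1307, 0.1383]
tool_rot: [[-1.0, -0.001, 0.001], [-0.001, 1.0, -0.001], [-0.001, -0.001, -1.0]]
ft_force: [1.3, -0.2, -0.1]
grip_width: 0.0801
gripper_force: 0.0
```

Request:
creep_tool(
  steps=[
    [-0.01, -0.045, 0, 0, 0.08],
    [-0.01, -0.045, 0, 0, 0.08],
    [-0.01, -0.045, 0, 0, 0.08],
    [-0.01, -0.04, 0, 0, 0.08],
    [-0.01, -0.025, 0, 0, 0.08],
    [0, -0.013, 0, 0, 0.08],
    [0, 0, 0, 0, 0.08],
    [0, 0, 0, 0, 0.08],
  ],
)

```text
time_s: 21.7
position: [0.5603, -0.3408, 0.1374]
tool_rot: [[-1.0, -0.001, -0.0], [-0.001, 1.0, 0.001], [0.0, 0.001, -1.0]]
ft_force: [0.3, 0.4, -0.6]
grip_width: 0.0804
gripper_force: 0.0
```

```bash
python3 look.py f 0.481 0.0355 0.03 0.04:0.029 0.024:0.027;  python3 fit.py .48 .0365 .04 .029
```

```text
top [482.3  40.8] 27.4 164 [484.1  44.2] 0.039
side [481.   38.3] 30.0 216 [480.9  37.9] 0.0387
```

View pics/f.png

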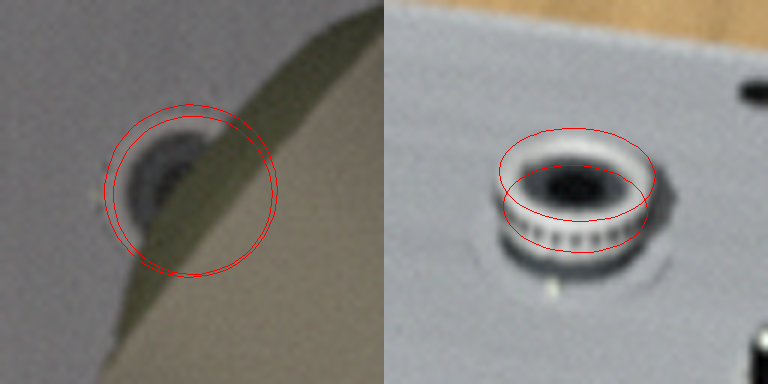

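The large crown sits level in its cup at (577,185) in the side half; the arm covers half the top view. Next is the large cap.

Request:
creep_tool(
  steps=[
    [0, -0.012, 0.02, 0, 0.08],
    [0, 0, 0.03, 0, 0.08],
    [0, 0, 0.02, 0, 0.08],
    [0, 0, 0, 0, 0.08],
    [0, 0, 0, 0, 0.08],
  ],
  squeeze=40,
)

```text
time_s: 22.3
position: [0.561, -0.3534, 0.0681]
tool_rot: [[-1.0, -0.001, 0.0], [-0.001, 1.0, -0.0], [-0.0, -0.0, -1.0]]
ft_force: [0.1, 0.8, 0.5]
grip_width: 0.0799
gripper_force: 0.0
```

Request:
creep_tool(
  steps=[
    [0.0006, 0, 0.02, 0, 0.08],
    [0, 0, 0.02, 0, 0.08],
    [0, 0, 0.0086, 0, 0.08],
    [0, 0, 0, 0, 0.075],
    [0, 0, 0, 0, 0.065],
    [0, 0, 0, 0, 0.06],
    [0, 0, 0, 0, 0.05],
    [0, 0, 0, 0, 0.05],
    [0, 0, 0, 0, 0.05],
  ],
  squeeze=40,
)

```text
time_s: 23.2
position: [0.5606, -0.3542, 0.0208]
tool_rot: [[-1.0, -0.001, 0.002], [-0.001, 1.0, -0.002], [-0.002, -0.002, -1.0]]
ft_force: [-1.0, 1.6, 5.5]
grip_width: 0.0615
gripper_force: 42.8
```

Request:
creep_tool(
  steps=[
    [0, 0, -0.01, 0, 0.05],
    [0, 0, -0.03, 0, 0.05],
    [0, 0.01, -0.03, 0, 0.05],
    [0.01, 0.03, -0.03, 0, 0.05],
    [0.01, 0.045, 0, 0, 0.05],
    [0.01, 0.045, 0, 0, 0.05],
    [0.01, 0.045, 0, 0, 0.05],
    [0.01, 0.045, 0, 0, 0.05],
    [0.01, 0.045, 0, 0, 0.05],
    [0.01, 0.045, 0, 0, 0.05],
  ],
  squeeze=40,
)

```text
time_s: 24.2
position: [0.4895, -0.0425, 0.1199]
tool_rot: [[-1.0, -0.0, 0.002], [-0.0, 1.0, -0.001], [-0.002, -0.001, -1.0]]
ft_force: [0.1, 0.8, -1.9]
grip_width: 0.0617
gripper_force: 44.5
```

Request:
creep_tool(
  steps=[
    [0.01, 0.035, 0, 0, 0.05],
    [0, 0.02, 0, 0, 0.05],
    [0, 0.01, 0, 0, 0.05],
    [0, 0, 0, 0, 0.05],
    [0, 0, 0, 0, 0.05],
  ],
)

```text
time_s: 24.7
position: [0.4804, 0.0202, 0.1189]
tool_rot: [[-1.0, -0.0, 0.001], [-0.0, 1.0, -0.0], [-0.001, -0.0, -1.0]]
ft_force: [-0.4, -0.4, -1.5]
grip_width: 0.0615
gripper_force: 44.5
```

Request:
creep_tool(
  steps=[
    [0, 0.0157, 0.01, 0, 0.05],
    [0, 0, 0.02, 0, 0.05],
    [0, 0, 0.015, 0, 0.05],
    [0, 0, 0.01, 0, 0.05],
    [0, 0, 0, 0, 0.05],
    [0, 0, 0, 0, 0.05],
  ],
  squeeze=40,
)

```text
time_s: 25.3
position: [0.4803, 0.0361, 0.0639]
tool_rot: [[-1.0, 0.0, 0.0], [0.0, 1.0, -0.0], [-0.0, -0.0, -1.0]]
ft_force: [0.5, 0.2, -1.0]
grip_width: 0.0615
gripper_force: 44.4
```

Request:
creep_tool(
  steps=[
    [0, 0, 0.002, 0, 0.05],
    [0, 0, 0.001, 0, 0.05],
    [0, 0, 0.001, 0, 0.05],
    [0, 0, 0, 0, 0.05],
  ],
  squeeze=40,
)

```text
time_s: 25.7
position: [0.4799, 0.0367, 0.0596]
tool_rot: [[-1.0, -0.001, 0.0], [-0.001, 1.0, -0.0], [-0.0, -0.0, -1.0]]
ft_force: [-0.1, -0.1, -1.7]
grip_width: 0.0616
gripper_force: 44.5
```

Request:
creep_tool(
  steps=[
    [0, 0, 0.001, 0, 0.05],
    [0, 0, 0.001, 0, 0.05],
    [0, 0, 0, 0, 0.05],
  ],
)

```text
time_s: 26.0
position: [0.4798, 0.0367, 0.0575]
tool_rot: [[-1.0, -0.0, -0.0], [-0.0, 1.0, 0.0], [0.0, 0.0, -1.0]]
ft_force: [-0.1, 0.0, -2.0]
grip_width: 0.062
gripper_force: 44.5
```

Request:
creep_tool(
  steps=[
    [-0.0006, -0.0006, 0, 0, 0.05],
    [0, 0, 0.0005, 0, 0.05],
    [0, 0, 0.0004, 0, 0.05],
    [0, 0, 0, 0, 0.05],
  ],
  squeeze=40,
)

```text
time_s: 26.4
position: [0.4806, 0.0361, 0.0568]
tool_rot: [[-1.0, -0.0, 0.0], [-0.0, 1.0, -0.0], [-0.0, -0.0, -1.0]]
ft_force: [-0.9, -0.2, 0.5]
grip_width: 0.0619
gripper_force: 44.7
```

Request:
creep_tool(
  steps=[
    [0, 0, 0.0005, 0, 0.05],
    [0, 0, 0, 0, 0.05],
  ],
)

```text
time_s: 26.6
position: [0.4806, 0.0361, 0.0568]
tool_rot: [[-1.0, -0.0, 0.001], [-0.0, 1.0, -0.0], [-0.001, -0.0, -1.0]]
ft_force: [-2.1, -0.7, 7.3]
grip_width: 0.0619
gripper_force: 45.3
```

Home. I'll release, rise and move clear of the cameras' view.

Request:
creep_tool(
  steps=[
    [0, 0, -0.0003, 0, 0.065],
    [0, 0, 0, 0, 0.07],
    [0, 0, 0, 0, 0.08],
    [0, 0, -0.01, 0, 0.08],
    [0, 0, -0.03, 0, 0.08],
    [0, 0, -0.04, 0, 0.08],
    [0.01, -0.04, -0.02, 0, 0.08],
    [0.01, -0.045, 0, 0, 0.08],
    [0.01, -0.045, 0, 0, 0.08],
    [0.01, -0.045, 0, 0, 0.08],
  ],
  squeeze=40,
)

```text
time_s: 27.6
position: [0.44, -0.1404, 0.1575]
tool_rot: [[-1.0, -0.001, 0.001], [-0.001, 1.0, -0.001], [-0.001, -0.001, -1.0]]
ft_force: [1.2, -0.3, 0.1]
grip_width: 0.0799
gripper_force: 0.0
```

Request:
creep_tool(
  steps=[
    [0.02, -0.045, 0, 0, 0.08],
    [0.02, -0.045, 0, 0, 0.08],
    [0.02, -0.045, 0, 0, 0.08],
    [0.01, -0.04, 0, 0, 0.08],
    [0, -0.02, 0, 0, 0.08],
    [0, 0, 0, 0, 0.08],
  ],
)

```text
time_s: 28.2
position: [0.3702, -0.3364, 0.157]
tool_rot: [[-1.0, 0.003, 0.001], [0.003, 1.0, -0.001], [-0.001, -0.001, -1.0]]
ft_force: [-0.2, 0.9, -0.2]
grip_width: 0.0803
gripper_force: 0.0
```

```bash
python3 look.py g 0.481 0.0355 0.03 0.049:0.032 0.04:0.032;  python3 fit.py .48 .0365 .049 .032; python3 fit.py .68 .028 .049 .024
```

```text
top [479.4  37.4] 31.8 726 [479.1  37. ] 0.0489
side [482.2  37.8] 33.6 397 [480.7  38. ] 0.0485
top [678.4  28.8] 24.5 390 [678.6  28.9] 0.0485
side [680.7  29.7] 25.6 205 [681.2  29.3] 0.0486
```

View pics/g.png

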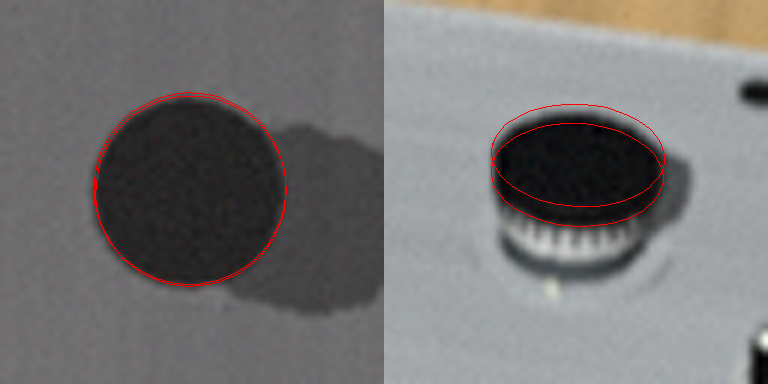

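The large cap lies level and centred at (190,190) in the top half and (577,170) in the side half. Both cap tops measure 49 mm high, which is the home height, so I'll hand in.

```bash
python3 -c "
from rig import close_job
print(close_job())"
```

```text
the job is handed in; nothing more can be done
None
```

Both burners are back together, each crown and cap measured at home height and looking level and centred; I handed the job in at about 28 s without touching the butter dish or salt pot, and no verdict came back.

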